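Put the soapstone marker away and latch the sliding cover

TASK

Put the grey soapstone marker away in the open well of the sloping marker box, lying down, and let go of it. Only then turn the bar latch a quarter turn so that its tab is out of the way, slide the cover by its grip over the well until it is fully home against its end stop, and turn the latch fully back so its tab stands behind the cover's lug and keeps it shut. Leave the other things on the bench where they lie.

Things in the scene. Friction and masses are not known exactly. Their poses are not given: they have to be found in the camera images.
- marker: Grey soapstone marking stick, a plain bar 70 x 16 x 14 mm (its own x, y, z), 42 g, lying loose on the bench. Origin: centre of its underside.
- well (a point): Centre of the floor of the open well in the marker box. Axes: x up the slope (32 degrees, low on the robot's side), y along the face the way the cover closes (roughly the robot's left), z square out of the face. The well is 96 mm in x, 116 mm in y, 36 mm deep (face at z = +36 mm); its floor slopes with the face.
- deck: The marker box: a grey steel slab 166 x 310 x 40 mm on a dark stand fixed to the bench. Origin on its sloping face, axes as well (which lies at 0, 78, -36 mm). The slab spans x -66 to +100, y -155 to +155 mm. On the face stand guide strips 7 mm high at x = -58 and +58 mm and the end stop bar, 12 mm high, at y = 151 mm.
- grip (a point): Grip point on the cover's beech fin (40 mm in x, 14 mm in y), 28 mm above the slab's face, 11 mm below the fin's top. Axes as well. The cover, a steel plate 104 mm in x, top 5 mm above the face, spans y from -80 to +64 mm of the grip. A steel lug 16 x 12 mm, top 16 mm above the face, stands on it at x = +42, y = -66 mm from the grip.
- cover (a joint): Travel of the sliding cover along the +y axis of well, in m: 0 parked fully open, 0.150 fully home against its end stop (then the grip is straight above the middle of the well). It starts open, at 0 to 0.025. Stiff: about 2 N.
- latch_grip (a point): Grip point on the bar latch (turn button), on its axis, which is square to the face; 40 mm above the face, at x = +74, y = -3 mm of deck. The dark steel bar is 44 mm long, 14 mm wide, 24 to 52 mm above the face, along this point's own x, and turns with it. Its tab, 12 mm wide, 8 to 15 mm above the face, reaches 40 mm from the axis to this point's -x side.
- latch (a joint): Angle of the bar latch, rad, counter-clockwise seen looking onto the face: 0 (stop) = locked, bar up and down the slope, tab pointing down the slope across the path of the cover's lug; 1.5 (stop) = free, bar along the slide, tab pointing away from the well. The lug passes from about 1.2. Starts at 0 to 0.1. Takes about 0.1 N m.
- pritchel: Bystander: blued steel pritchel, 170 mm long, 18 mm thick, lying along its own x. Origin under its middle.
- shoe_a: Bystander: worn steel keg shoe, about 135 x 122 x 10 mm, lying flat. Origin at its middle.
- shoe_b: Bystander: worn steel keg shoe like the other. Origin at its middle.
- brush: Bystander: brass-bristled brush with a beech handle, 190 mm long, 32 mm high, along its own x. Origin under its middle.
- hammer: Bystander: hammer lying on the right of the bench, along its own x.
- tin: Bystander: steel tin, 72 mm across, 85 mm high. Origin at the centre of its underside.
Not all that is in view belongs to the job. There is more than one size of the marker; the one meant has the size given above.

How it is judged:
By the outcome, as a careful person would: the job done as asked, in the order asked, and still so for the second after the job is handed in, with the robot touching nothing.
It also fails if it takes over 69 s, if anything falls off the work surface, if the arm or the gripper's body presses on something with over 40 N, if the wrist force passes 120 N, or if a joint passes its speed limit or range.

ROBOT

A 6-joint arm with a two-finger parallel gripper is mounted at the origin on the work surface. World frame = base frame: x ahead of the robot, y to its left, z up, the work surface at z = 0. Lengths are in m, angles in degrees, forces in N, time in s.
With the tool pointing down it reaches from about 0.375 to 0.9 m from the base axis. Payload 3.1 kg.
Tool frame: the origin (TCP) lies at the very end of the fingers, on their centre line; the grasp point (between the pads) lies 19 mm behind it (bot.tcp_to_grasp is the distance from the TCP to the grasp point, in m); z points along the fingers, y is the line along which they close (so a half turn about z gives the same grasp; the last joint's range is limited). The gripper opens to 87 mm and grips with 3 to 60 N. Pads are 19 mm wide; open, the fingers measure 117 mm over their backs; the gripper's body (75 mm by 190 mm) begins 51 mm behind the grasp point.
Start: joints at [-85.686, 30.224, 82.088, -0, 67.689, -10.227], TCP at [0.157, -0.605, 0.223] pointing down, gripper open.
Joint ranges: [-176.69, 176.69], [-43.24, 126.21], [12.49, 139.97], [-82, 262], [0, 151.66], [-163.58, 163.58]. Speed limits (degrees/s): [159.86, 159.86, 180, 180, 180, 180].

INTERFACE

Orientations are given as a 3x3 rotation matrix whose columns are the frame's x, y, z axes.
In Python, from rig import telemetry, capture, camera_info, job, bot gives the robot as it stands. The module is installed in compiled form; this text tells all that it offers.
- The arm moves only by the tool carry_out, never from a script. Its argument "deltas" is a list that holds one entry, the list of rows, each a list of 7 numbers: the shift along the tool's x, y, z scaled (see below), then the turn, a rotation vector about the tool's x, y, z scaled (see below), then the closure, from -1 (fully open) to 1 (shut). In form: [[[dx, dy, dz, ax, ay, az, claw], ...]]. A call has exactly 10 rows; each row is the pose to reach, as a shift and turn from the pose commanded when the call began, along the tool's axes at that moment, turning the shorter way round; what a row does not reach only later rows make up. The controller multiplies each number of a shift by 15 cm and each number of a turn by 360 degrees. A row lasts 1/12 s, in which the tool goes at most 41.7 mm and 7.16 degrees, less where a joint would pass 70% of its speed; a pose out of reach is approached as far as the arm can. A call with a number of a shift or a turn outside -1 to 1 is refused whole. A call with a gripper value outside its range is refused whole. The fingers move at their own pace and stop on an object; the grip force is fixed at half the most. Time passes only in rows, so rows that repeat a pose let the fingers close, or fill a call up. It gives the time, the measured TCP pose, the force, the opening and the grip force at its end, in the units of the state.
- telemetry.read_state(): the state, without advancing time (a new reading comes with each control period).
- capture(name): name is "scene" or "top" or "wrist"; returns the picture (400x640x3 uint8, red, green, blue); there is no depth.
- camera_info(name): a dict with "mtx" (3x3 intrinsics, pixels), "cam_to_world" (4x4, takes a point from camera to world coordinates); the wrist camera has in their place "T_tool_cam" (4x4, takes a point from camera to tool coordinates, whose origin is the TCP and whose axes are the flange's). Camera axes: x right, y down, z forward; pixel columns grow to the right and rows downward; lengths in m; the calibration is good to about 2 mm. A picture is of the moment at which its call begins: read the wrist's pose just before it. camera_info takes no time and is no camera call.
- job.hand_in(): hands the job in; it is judged then, once.
The state is a dict: "time_s": time; "joint_positions": joint angles; "qvel": joint speeds; "tau": joint torques, N m; "position": TCP position; "tcp_rot": TCP orientation; "force": force on the tool from outside, world axes, zero at the start; "moment": the same for the moment, N m; "opening": opening from 0.0 (shut) to 1.0 (fully open); "grasp_force": force on a finger pad.
Only numpy, scipy, OpenCV 4.12 (cv2) and the standard library are available. Lean on these libraries where they do the work, as an engineer would, in place of code of your own. Each camera call takes 0.05 s, during which the arm holds its last target. There are 200 camera calls.

## Working session

There is one attempt and no reset: what is moved stays moved. The work goes in short steps, Python scripts to look and compute and a tool call to move; the robot and the scene stay as the last step left them, time stands still between calls to the robot, and variables do not carry over. Pictures are saved under pics/ and viewed, at most 10 in all, crops included, and the job is handed in when it is done.

Besides the shell and the picture viewer there is one more tool, called as name([rows], argument=value, ...), one row to a line, values as JSON. carry_out: Moves the arm, as the interface text tells. Its arguments: {"type":"object","properties":{"deltas":{"type":"array","items":{"type":"array","items":{"type":"array","items":{"type":"number"}}}}},"required":["deltas"]}

```bash
mkdir -p pics
python3 - <<'E'
from rig import *
import cv2,numpy as np
s=telemetry.read_state();print(s)
for n in("scene","top"):
    im=capture(n);cv2.imwrite(f"pics/{n}0.png",im[:,:,::-1]);c=camera_info(n);print(n,np.round(c["mtx"],2),np.round(c["cam_to_world"],4))
print(camera_info("wrist"),bot.tcp_to_grasp)
E
```

```text
{'time_s': 0.0, 'joint_positions': array([-8.56873653e+01,  3.02786095e+01,  8.21561542e+01, -2.38115588e-03,
        6.76884319e+01, -1.02264438e+01]), 'qvel': array([-0.02722423,  0.01914793,  0.07931666,  0.05300377,  0.10616018,
        0.08073072]), 'tau': array([-4.99649341e-04, -4.40047538e+01, -1.76593459e+01,  6.31562294e-02,
        5.82307333e-02, -1.59584233e-04]), 'position': array([ 0.15687045, -0.60424024,  0.22157674]), 'tcp_rot': array([[ 9.67972707e-01,  2.51055368e-01, -2.00028258e-04],
       [ 2.51055212e-01, -9.67970400e-01,  2.14118658e-03],
       [ 3.43934952e-04, -2.12282831e-03, -9.99997688e-01]]), 'force': array([ 0.41692585, -1.0829099 , -0.37099912]), 'moment': array([ 0.06690414, -0.00184567,  0.00610976]), 'grasp_force': 0.0, 'opening': 1.0005204473743794}
scene [[513.15   0.   322.69]
 [  0.   513.15 201.91]
 [  0.     0.     1.  ]] [[ 0.6371  0.5925 -0.4931  1.3712]
 [ 0.7708 -0.4933  0.4031 -0.6836]
 [-0.0044 -0.6369 -0.7709  1.4374]
 [ 0.      0.      0.      1.    ]]
top [[435.96   0.   311.83]
 [  0.   435.96 205.25]
 [  0.     0.     1.  ]] [[-0.0129 -0.9871  0.1595  0.353 ]
 [-0.9999  0.012  -0.0064  0.0259]
 [ 0.0044 -0.1596 -0.9872  1.2839]
 [ 0.      0.      0.      1.    ]]
{'mtx': array([[331.40094972,   0.        , 314.938086  ],
       [  0.        , 331.40094972, 203.58416572],
       [  0.        ,   0.        ,   1.        ]]), 'T_tool_cam': array([[ 1.78634922e-04, -9.52019005e-01, -3.06038857e-01,
         8.45769803e-02],
       [ 9.99999983e-01,  1.85173207e-04,  7.66734881e-06,
        -5.23861331e-04],
       [ 4.93707348e-05, -3.06038853e-01,  9.52019022e-01,
        -1.62384493e-01],
       [ 0.00000000e+00,  0.00000000e+00,  0.00000000e+00,
         1.00000000e+00]])} 0.0187
```

View pics/scene0.png

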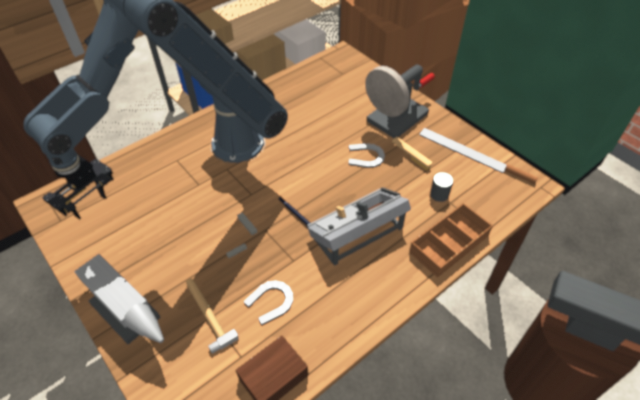

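View pics/top0.png

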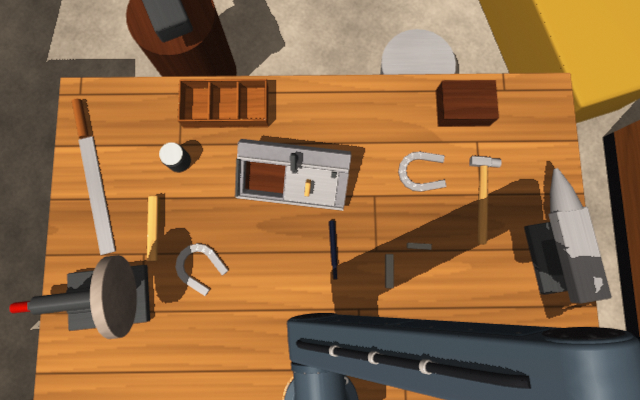

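The top view shows two grey sticks: about 35 px (long, ~100 mm) at (389,271), and about 24 px (~70 mm, the marker) at (420,246). The box spans (236–351, 140–210), with the open well on its left, the fin near (308,187) and the latch near (296,160). Next I'll get coarse positions.

```bash
cat > h.py <<'E'
from rig import *
import cv2,numpy as np
from scipy.spatial.transform import Rotation as R
def cam(n,s=None):
    c=camera_info(n)
    if n!="wrist": return c["mtx"],c["cam_to_world"]
    T=np.eye(4);T[:3,:3]=s["tcp_rot"];T[:3,3]=s["position"];return c["mtx"],T@c["T_tool_cam"]
def ray(K,T,p):
    d=T[:3,:3]@np.linalg.solve(K,[p[0],p[1],1.]);return T[:3,3],d/np.linalg.norm(d)
def plane(K,T,p,z): o,d=ray(K,T,p);return o+d*(z-o[2])/d[2]
def proj(K,T,P): q=K@(T[:3,:3].T@(np.asarray(P)-T[:3,3]));return q[:2]/q[2]
def tri(rays):
    A=sum(np.eye(3)-np.outer(d,d) for o,d in rays);b=sum((np.eye(3)-np.outer(d,d))@o for o,d in rays)
    return np.linalg.solve(A,b)
def move(pos,rot,s):
    "numbers for a move from the state s to the tool pose"
    Rt=s["tcp_rot"];return np.round(Rt.T@(np.asarray(pos)-s["position"])/.15,3),np.round(R.from_matrix(Rt.T@rot).as_rotvec(degrees=True)/360,4)
def grab(n,name):
    s=telemetry.read_state();im=capture(n);cv2.imwrite(f"pics/{name}.png",im[:,:,::-1]);return s,im
E
python3 - <<'E'
from h import *
K,T=cam("top")
for n,p,z in [("marker",(420,246),.014),("long",(389,271),.014),("slabTL",(240,141),.17),("TR",(351,153),.17),("BL",(236,198),.08),("BR",(345,208),.08)]:
    print(n,plane(K,T,p,z).round(3))
im=cv2.imread("pics/top0.png");
a=cv2.resize(im[130:220,220:370],None,fx=5,fy=5,interpolation=cv2.INTER_CUBIC)
im=cv2.imread("pics/scene0.png")
b=cv2.resize(im[180:270,290:420],None,fx=750/130,fy=750/130,interpolation=cv2.INTER_CUBIC)[:150*5]
cv2.imwrite("pics/a.png",a)
s=telemetry.read_state();y=np.radians(14.5)
m=plane(K,T,(420,246),.014)
Rt=s["tcp_rot"]
print(move(m+[0,0,.15],Rt,s))
E
```

```text
marker [ 0.434 -0.296  0.014]
long [ 0.364 -0.202  0.014]
slabTL [0.708 0.207 0.17 ]
TR [ 0.672 -0.087  0.17 ]
BL [0.571 0.23  0.08 ]
BR [ 0.539 -0.075  0.08 ]
(array([ 2.306, -1.527,  0.388]), array([0., 0., 0.]))
```

View pics/a.png

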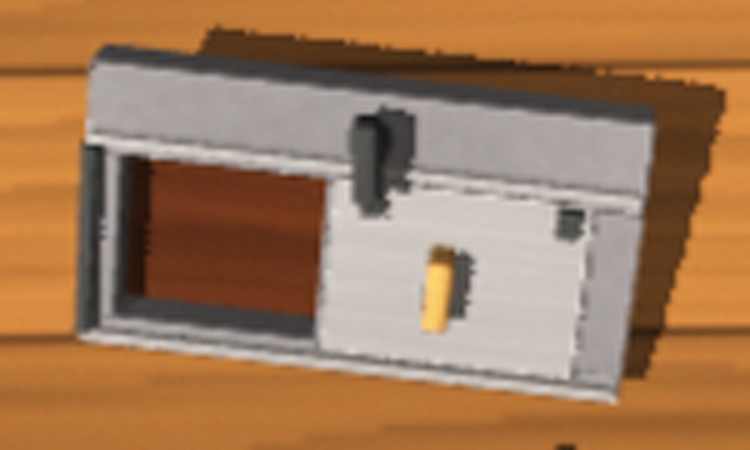

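The crop shows the box with +y pointing left and about -7° of yaw. The cover is nearly fully open, the latch is locked, and the well floor looks brown. I'll move over the marker now.

carry_out([
  [[0.25,-0.19,0.05,0,0,0,-1],[0.5,-0.38,0.1,0,0,0,-1],[0.75,-0.57,0.15,0,0,0,-1],[1,-0.76,0.2,0,0,0,-1],[1,-0.76,0.2,0,0,-0.02,-1],[1,-0.76,0.2,0,0,-0.04,-1],[1,-0.76,0.2,0,0,-0.06,-1],[1,-0.76,0.2,0,0,-0.06,-1],[1,-0.76,0.2,0,0,-0.06,-1],[1,-0.76,0.2,0,0,-0.06,-1]],
])

```text
time_s: 0.93
position: [0.2734, -0.4571, 0.1924]
tcp_rot: [[0.809, 0.587, -0.0], [0.587, -0.809, 0.0], [0.0, -0.0, -1.0]]
force: [0.2, -0.1, 0.3]
opening: 0.999
grasp_force: 0.0
```

carry_out([
  [[0.25,-0.1,0.05,0,0,-0.02,-1],[0.5,-0.2,0.1,0,0,-0.04,-1],[0.75,-0.3,0.15,0,0,-0.06,-1],[1,-0.4,0.2,0,0,-0.08,-1],[1,-0.4,0.2,0,0,-0.1,-1],[1,-0.4,0.2,0,0,-0.12,-1],[1,-0.4,0.2,0,0,-0.14,-1],[1,-0.4,0.2,0,0,-0.15,-1],[1,-0.4,0.2,0,0,-0.15,-1],[1,-0.4,0.2,0,0,-0.15,-1]],
])

```text
time_s: 1.77
position: [0.3592, -0.3204, 0.1625]
tcp_rot: [[0.001, 1.0, 0.0], [1.0, -0.001, -0.0], [-0.0, 0.0, -1.0]]
force: [0.4, -0.7, 0.3]
opening: 1.003
grasp_force: 0.0
```

Run:
```python
from h import *
s,im=grab("wrist","w1");K,T=cam("wrist",s);print(s["time_s"],s["position"].round(3),s["tcp_rot"].round(3).tolist())
hsv=cv2.cvtColor(im,cv2.COLOR_RGB2HSV);m=((hsv[:,:,1]<70)).astype(np.uint8)
m=cv2.morphologyEx(m,cv2.MORPH_OPEN,np.ones((3,3)))
for c in cv2.findContours(m,0,1)[0]:
    if cv2.contourArea(c)<150: continue
    bp=cv2.boxPoints(cv2.minAreaRect(c));W=np.array([plane(K,T,p,.014)[:2] for p in bp])
    print(cv2.contourArea(c),W.mean(0).round(3),np.linalg.norm(W[1]-W[0]).round(3),np.linalg.norm(W[2]-W[1]).round(3),bp.mean(0))
```

```text
1.7667 [ 0.359 -0.32   0.163] [[0.001, 1.0, 0.0], [1.0, -0.001, -0.0], [-0.0, 0.0, -1.0]]
72427.0 [ 0.364 -0.493] 0.669 0.192 [319.5 331.5]
315.0 [ 0.677 -0.358] 0.016 0.042 [631.  224.5]
1274.0 [ 0.434 -0.292] 0.07 0.018 [393.9581  158.36845]
4267.5 [ 0.616 -0.304] 0.141 0.056 [585.2994  167.56992]
3124.0 [ 0.364 -0.202] 0.023 0.097 [320.35718  56.0479 ]
```

View pics/w1.png

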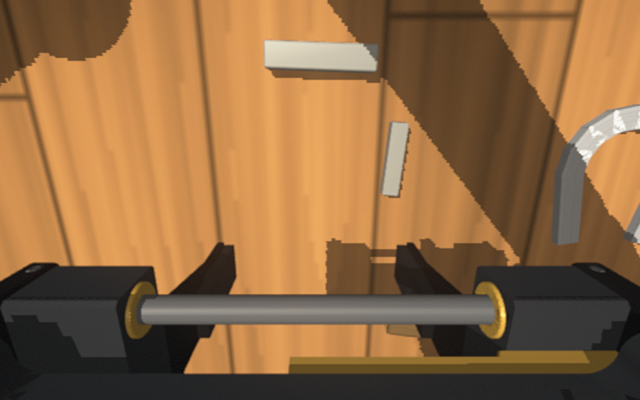

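The wrist view shows the 70 mm marker at about (395,159) and the longer stick at (320,56). The measured 70×18 mm matches, so this is the one to pick.

Run:
```python
from h import *
im=cv2.imread("pics/w1.png")[:,:,::-1];s=telemetry.read_state();K,T=cam("wrist",s)
hsv=cv2.cvtColor(np.ascontiguousarray(im),cv2.COLOR_RGB2HSV);m=(hsv[:,:,1]<70).astype(np.uint8)
n,l,st,ce=cv2.connectedComponentsWithStats(m)
i=l[158,394];ys,xs=np.where(l==i);P=np.array([plane(K,T,p,.014)[:2] for p in zip(xs,ys)])
c=cv2.minAreaRect(P.astype(np.float32)*1000);print(c)
e=np.linalg.eigh(np.cov(P.T))[1][:,1];e*=np.sign(e[1]);print(P.mean(0),e)
x=np.r_[e,0];z=np.array([0,0,-1.]);Rt=np.c_[x,np.cross(z,x),z]
print(move(np.r_[P.mean(0),.003],Rt,s))
```

```text
((433.67047119140625, -291.72314453125), (69.61436462402344, 17.752174377441406), 85.69043731689453)
[ 0.43380824 -0.29047591] [0.06971377 0.99756704]
(array([0.2  , 0.498, 1.064]), array([0.    , 0.    , 0.0109]))
```

carry_out([
  [[0.1,0.25,0.1,0,0,0.011,-1],[0.195,0.5,0.2,0,0,0.011,-1],[0.195,0.5,0.4,0,0,0.011,-0.5],[0.195,0.5,0.6,0,0,0.011,-0.2],[0.195,0.5,0.75,0,0,0.011,0],[0.195,0.5,0.85,0,0,0.011,0],[0.195,0.5,0.95,0,0,0.011,0],[0.195,0.5,1,0,0,0.011,0],[0.195,0.5,1,0,0,0.011,0],[0.195,0.5,1,0,0,0.011,0]],
])

```text
time_s: 2.65
position: [0.4342, -0.2908, 0.0125]
tcp_rot: [[0.068, 0.998, -0.0], [0.998, -0.068, 0.0], [0.0, -0.0, -1.0]]
force: [-0.0, 0.3, -0.1]
opening: 0.528
grasp_force: 0.0
```

carry_out([
  [[0,0,0.03,0,0,0,0],[0,0,0.06,0,0,0,0],[0,0,0.065,0,0,0,0],[0,0,0.065,0,0,0,0.2],[0,0,0.065,0,0,0,0.5],[0,0,0.065,0,0,0,0.8],[0,0,0.065,0,0,0,1],[0,0,0.065,0,0,0,1],[0,0,0.065,0,0,0,1],[0,0,0.065,0,0,0,1]],
])

```text
time_s: 3.48
position: [0.4343, -0.2906, 0.0029]
tcp_rot: [[0.067, 0.998, 0.0], [0.998, -0.067, -0.0], [-0.0, 0.0, -1.0]]
force: [0.4, -0.6, 1.7]
opening: 0.181
grasp_force: 30.0
```

carry_out([
  [[0,0,0,0,0,0,1],[0,0,0,0,0,0,1],[0,0,-0.1,0,0,0,1],[0,0,-0.2,0,0,0,1],[0,0,-0.4,0,0,0,1],[0,0,-0.6,0,0,0,1],[0,0,-0.8,0,0,0,1],[0,0,-1,0,0,0,1],[0,0,-1,0,0,0,1],[0,0,-1,0,0,0,1]],
])

```text
time_s: 4.32
position: [0.4349, -0.2913, 0.1544]
tcp_rot: [[0.067, 0.998, 0.003], [0.998, -0.066, -0.003], [-0.003, 0.003, -1.0]]
force: [-0.2, 0.3, 0.0]
opening: 0.181
grasp_force: 30.0
```

carry_out([
  [[0.1,0,-0.2,0,0,0,1],[0.3,0.1,-0.4,0,0,0,1],[0.5,0.2,-0.6,0,0,0,1],[0.75,0.3,-0.6,0,0,0,1],[1,0.4,-0.6,0,0,0,1],[1,0.4,-0.6,0,0,0,1],[1,0.4,-0.6,0,0,0,1],[1,0.4,-0.6,0,0,0,1],[1,0.4,-0.6,0,0,0,1],[1,0.4,-0.6,0,0,0,1]],
])

```text
time_s: 5.15
position: [0.5033, -0.1462, 0.2419]
tcp_rot: [[0.069, 0.998, -0.002], [0.998, -0.069, 0.001], [0.0, -0.002, -1.0]]
force: [0.1, -0.7, -1.5]
opening: 0.183
grasp_force: 30.0
```

carry_out([
  [[0.2,0.1,-0.1,0,0,0,1],[0.4,0.2,-0.2,0,0,0,1],[0.6,0.3,-0.4,0,0,0,1],[0.8,0.4,-0.6,0,0,0,1],[1,0.4,-0.6,0,0,0,1],[1,0.4,-0.6,0,0,0,1],[1,0.4,-0.6,0,0,0,1],[1,0.4,-0.6,0,0,0,1],[1,0.4,-0.6,0,0,0,1],[1,0.4,-0.6,0,0,0,1]],
])

```text
time_s: 5.98
position: [0.5733, -0.0008, 0.3319]
tcp_rot: [[0.069, 0.998, -0.002], [0.998, -0.069, 0.0], [-0.0, -0.002, -1.0]]
force: [0.4, 0.8, -1.6]
opening: 0.184
grasp_force: 30.0
```

carry_out([
  [[0.2,0,0,0,0,0,1],[0.4,0,0,0,0,0,1],[0.6,0,0,0,0,0,1],[0.66,0,0,0,0,0,1],[0.66,0,0,0,0,0,1],[0.66,0,0,0,0,0,1],[0.66,0,0,0,0,0,1],[0.66,0,0,0,0,0,1],[0.66,0,0,0,0,0,1],[0.66,0,0,0,0,0,1]],
])

```text
time_s: 6.82
position: [0.5806, 0.0985, 0.3328]
tcp_rot: [[0.068, 0.998, -0.0], [0.998, -0.068, -0.0], [-0.0, -0.0, -1.0]]
force: [0.4, -0.6, -0.6]
opening: 0.178
grasp_force: 30.0
```

Run:
```python
from h import *
s,im=grab("wrist","w2");np.savez("w2.npz",pos=s["position"],rot=s["tcp_rot"]);print(s["time_s"],s["position"].round(3),s["tcp_rot"].round(3).tolist(),s["joint_positions"].round(0),s["opening"])
```

```text
6.8167 [0.581 0.098 0.333] [[0.068, 0.998, -0.0], [0.998, -0.068, -0.0], [-0.0, -0.0, -1.0]] [-1. 21. 79. -0. 79.  3.] 0.17780224179342938
```

View pics/w2.png

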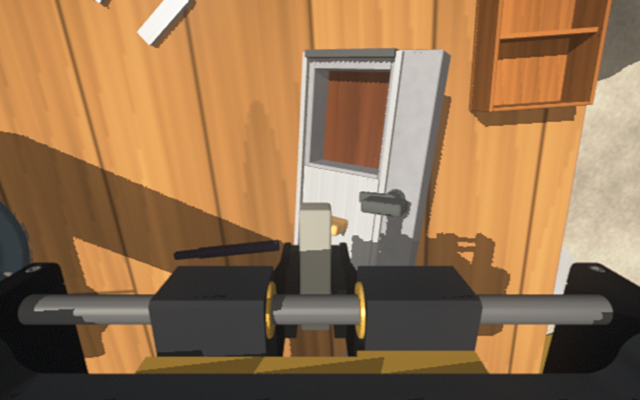

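The marker is held and hides part of the cover. The box shows from (305,50) to (449,50) downwards, with the well at (315–390, 68–170). I'll enlarge it to pick corners.

Run:
```python
import cv2
im=cv2.imread("pics/w2.png")[40:240,290:460];im=cv2.resize(im,None,fx=4,fy=4,interpolation=cv2.INTER_CUBIC)
cv2.imwrite("pics/w2c.png",cv2.rotate(im[:600],cv2.ROTATE_90_CLOCKWISE)) if 0 else cv2.imwrite("pics/w2c.png",im[:600])
```

```text
(no output)
```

View pics/w2c.png

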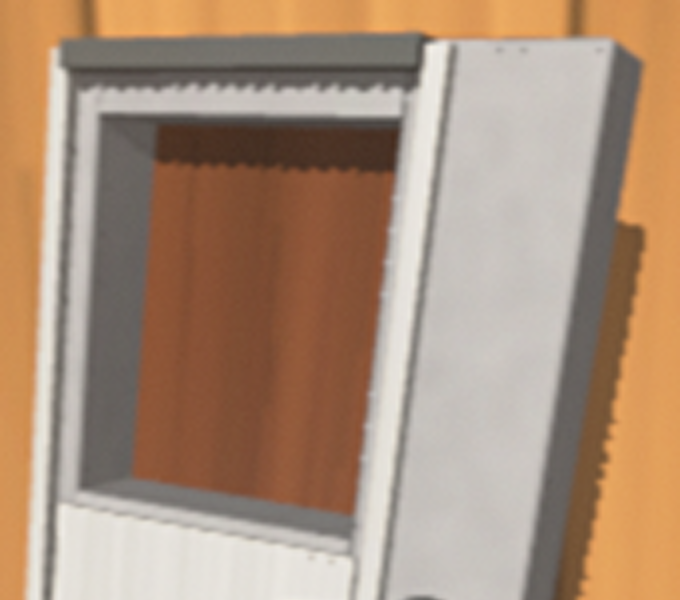

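The crop shows these corners: slab face corner (612,40), well rim (102,115) and (403,120), floor corner (157,126). I'll fit the deck pose (position and yaw, with the tilt known) to the hand-picked points from both views.

```bash
cat >> h.py <<'E'
def deckR(yaw): 
    return R.from_euler('z',yaw,degrees=True).as_matrix()@R.from_euler('y',-32,degrees=True).as_matrix()
def fit(obs):
    from scipy.optimize import least_squares
    f=lambda v:np.concatenate([(proj(K,T,v[:3]+deckR(v[3]*100)@(np.array(P)/1000.))-p)/w for K,T,P,p,w in obs])
    r=least_squares(f,[.62,.07,.12,-.07],loss="soft_l1");return r.x[:3],r.x[3]*100,f(r.x).reshape(-1,2)
E
python3 - <<'E'
from h import *
d=np.load("w2.npz");Kw,Tw=cam("wrist",{"position":d["pos"],"tcp_rot":d["rot"]});Kt,Tt=cam("top")
W=[((100,155,0),(612,40)),((-48,136,0),(102,115)),((48,136,0),(403,120)),((-48,136,-36),(157,126)),((-66,155,0),(52,42))]
Tp=[((100,155,0),(92,66)),((100,-155,0),(652,122)),((-66,155,0),(80,338)),((-66,-155,0),(617,398)),((48,136,0),(125,155)),((-48,136,0),(117,308))]
obs=[(Kw,Tw,P,np.array([290,40])+np.array(p)/4,1.) for P,p in W]+[(Kt,Tt,P,np.array([220,130])+np.array(p)/5,1.) for P,p in Tp]
p,y,r=fit(obs);print(p.round(4),y);print(r.round(2))
for k,o in enumerate((obs[:5],obs[5:])): a=fit(o);print(a[0].round(4),a[1])
Rd=deckR(y)
# cover leading edge, z=5
n=Rd[:,2];o5=p+n*.005
for K,T,q in[(Kw,Tw,(290+62/4,40+500/4)),(Kw,Tw,(290+352/4,40+545/4)),(Kt,Tt,(220+325/5,130+180/5)),(Kt,Tt,(220+316/5,130+348/5))]:
    o,dr=ray(K,T,q);print((Rd.T@(o+dr*((o5-o)@n)/(dr@n)-p)).round(4))
s=telemetry.read_state()
# tool pose square to face over the well: x tool=deck y
Rt=np.c_[Rd[:,1],Rd[:,0],-Rd[:,2]]
print(move(p+Rd@[0,.078,.10],Rt,s))
E
```

```text
[0.6122 0.0759 0.0838] -7.197432549118242
[[ 0.19 -0.08]
 [-0.27  0.25]
 [-0.4  -0.07]
 [ 0.44  0.26]
 [ 0.76  1.8 ]
 [-0.97 -1.24]
 [ 0.11  0.08]
 [-0.38  0.52]
 [-0.55  0.58]
 [-1.37 -0.05]
 [-1.01  1.45]]
[0.6106 0.0764 0.0853] -7.6684198967211366
[0.6155 0.0748 0.072 ] -7.141207401951112
[-0.052   0.0168  0.005 ]
[0.0502 0.0192 0.005 ]
[0.0483 0.0199 0.005 ]
[-0.052   0.0176  0.005 ]
(array([ 0.402, -0.102,  1.095]), array([-0.0889, -0.0025,  0.009 ]))
```

carry_out([
  [[0.1,0,0.1,-0.018,0,0,1],[0.2,-0.05,0.2,-0.036,0,0.009,1],[0.3,-0.1,0.4,-0.054,-0.001,0.009,1],[0.4,-0.1,0.6,-0.072,-0.002,0.009,1],[0.4,-0.1,0.8,-0.089,-0.0025,0.009,1],[0.4,-0.1,0.95,-0.089,-0.0025,0.009,1],[0.4,-0.1,0.95,-0.089,-0.0025,0.009,1],[0.4,-0.1,0.95,-0.089,-0.0025,0.009,1],[0.4,-0.1,0.95,-0.089,-0.0025,0.009,1],[0.4,-0.1,0.95,-0.089,-0.0025,0.009,1]],
])

```text
time_s: 7.7
position: [0.5714, 0.1603, 0.1919]
tcp_rot: [[0.125, 0.839, 0.529], [0.992, -0.106, -0.066], [0.001, 0.533, -0.846]]
force: [0.1, 0.1, 0.0]
opening: 0.181
grasp_force: 30.0
```

Run:
```python
from h import *
s,im=grab("wrist","w3");np.savez("w3.npz",pos=s["position"],rot=s["tcp_rot"]);print(s["time_s"],s["joint_positions"].round(0))
p=np.array([.611,.076,.085]);Rd=deckR(-7.3);K,T=cam("wrist",s)
print("tcp in deck",(Rd.T@(s["position"]-p)).round(4))
cv2.imwrite("pics/w3c.png",im[:,:,::-1])
for P in[(48,20,0),(-48,20,0),(48,136,0),(-48,136,0),(-48,20,-36),(74,-3,52),(100,155,0)]:print(P,proj(K,T,p+Rd@(np.array(P)/1000)).round(1))
```

```text
7.7 [  9.  24. 111. -34.  16.  47.]
tcp in deck [0.0143 0.0786 0.1171]
(48, 20, 0) [350.5 258.5]
(-48, 20, 0) [248.  258.7]
(48, 136, 0) [355.2 132.5]
(-48, 136, 0) [239.5 132.5]
(-48, 20, -36) [254.5 242.6]
(74, -3, 52) [388.5 313.8]
(100, 155, 0) [420.  108.8]
```

View pics/w3.png

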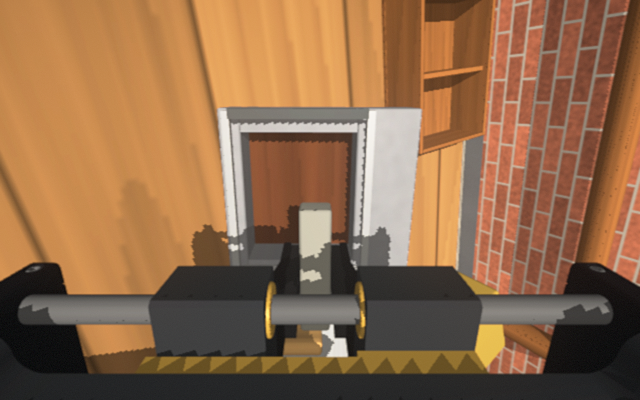

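The projected rim corners (239,132) and (355,132) and the slab corner (420,109) match the picture to about 2 px, so the deck pose is good. Joint 5 is getting close to its singular range, so I'll identify the kinematics before going down.

```bash
cat >> h.py <<'E'
def fk(q,v=None):
    h,a,b,e,d=v if v is not None else np.load("kin.npy")
    q=np.radians(q);Z=lambda t:R.from_euler('z',t).as_matrix();Y=lambda t:R.from_euler('y',t).as_matrix()
    A=Z(q[0])@Y(q[1]);p=np.array([0,0,h])+A@[0,0,a];B=A@Y(q[2]);p=p+B@[e,0,b];C=B@Z(q[3])@Y(q[4]);p=p+C@[0,0,d]
    return p,C@Z(q[5])@Z(np.pi/2)
P0=np.array([.611,.076,.085]);RD=deckR(-7.3)
E
python3 - <<'E'
from h import *
from scipy.optimize import least_squares
s=telemetry.read_state()
D=[([-85.6874,30.2786,82.1562,-.0024,67.6884,-10.2264],[.15687,-.60424,.22158],1),(s["joint_positions"],s["position"],1),([-1,21,79,0,79,3],[.5806,.0985,.3328],.1)]
print(s["joint_positions"],np.round(fk(s["joint_positions"],[.3,.43,.44,0,.2])[1]-s["tcp_rot"],3).tolist())
print(np.round(fk(D[0][0],[.3,.43,.44,0,.2])[1],3).tolist())
f=lambda v:np.concatenate([(fk(q,v)[0]-p)*w for q,p,w in D]+[.003*(v-[.3,.43,.44,0,.25])])
r=least_squares(f,[.3,.43,.44,0,.25]);print(r.x.round(4),r.fun.round(4));np.save("kin.npy",r.x)
E
```

```text
[  9.38820001  24.23807436 111.37616756 -33.83665435  15.74369622
  47.01007206] [[0.0, 0.0, -0.0], [-0.0, 0.0, -0.0], [-0.0, 0.0, -0.0]]
[[0.968, 0.251, -0.0], [0.251, -0.968, 0.002], [0.0, -0.002, -1.0]]
[-1.9508  1.2988 -0.2991 -0.6272 -0.3596] [-0.1103 -0.0126  0.0028 -0.0005 -0.0107 -0.0023 -0.0307 -0.0103 -0.0042
 -0.0068  0.0026 -0.0022 -0.0019 -0.0018]
```

Run:
```python
t=open("h.py").read()
t=t.replace("h,a,b,e,d=v","h,a,b,e,d,l=v").replace("p=np.array([0,0,h])+A@[0,0,a]","p=np.array([0,0,h])+A@[0,l,a]")
t+='''
def ik(pos,rot,q0):
    from scipy.optimize import least_squares
    def f(q):
        p,M=fk(q);return np.r_[(p-pos)*10,R.from_matrix(M.T@rot).as_rotvec()]
    r=least_squares(f,q0,x_scale=10.);return r.x,abs(r.fun).max()
TW=lambda yaw:np.c_[np.cos(yaw)*RD[:,0]+np.sin(yaw)*RD[:,1],np.sin(yaw)*RD[:,0]-np.cos(yaw)*RD[:,1],-RD[:,2]]  # tool square to face, tool x at yaw from deck x
'''
open("h.py","w").write(t)
from h import *
from scipy.optimize import least_squares
s=telemetry.read_state();Q=s["joint_positions"]
D=[([-85.6874,30.2786,82.1562,-.0024,67.6884,-10.2264],[.15687,-.60424,.22158],1),(Q,s["position"],1),([-1,21,79,0,79,3],[.5806,.0985,.3328],.1)]
x0=np.array([.3,.43,.44,0,.25,.11])
f=lambda v:np.concatenate([(fk(q,v)[0]-p)*w for q,p,w in D]+[.003*(v-x0)])
r=least_squares(f,x0);print(r.x.round(4),r.fun.round(4));np.save("kin.npy",r.x)
def show(n,P,rot,q0):
    q,e=ik(P0+RD@(np.array(P)/1000),rot,q0);print(n,q.round(1),e.round(4));return q
h=np.pi/2
q=Q
for z in(90,60,30,0,-15,-30): q=show(f"well{z}",(-12,78,z),TW(h),q)
q=Q
for a in (15,30,45,60,75,90): q=show(f"hoverlatch{a}",(40,40,120),TW(h*(1-a/90)),q)
ql=q
for z in(100,60,21):q=show("latch locked",(74,-3,z),TW(0),q)
for a in(20,40,60,80,86):q=show("turn",(74,-3,21),TW(np.radians(a)),q)
for y in(-46,0,40,78):ql=show("fin",(0,y,9),TW(0),ql)
```

```text
[0.2691 0.5898 0.39   0.1125 0.3041 0.1109] [-0.0001  0.     -0.0001  0.      0.0001  0.      0.0002  0.0002  0.0004
 -0.0001  0.0005 -0.0001  0.0003  0.0002  0.    ]
well90 [  9.7  28.  114.  -51.8  11.3  65.8] 0.0
well60 [  9.1  31.7 113.2 -64.    9.6  77.7] 0.0
well30 [  8.5  35.2 112.  -78.3   8.5  91.7] 0.0
well0 [  8.   38.7 110.6 -93.    8.  106. ] 0.0
well-15 [  7.7  40.4 109.9 -99.8   8.  112.7] 0.0
well-30 [   7.5   42.1  109.  -105.9    8.1  118.7] 0.0
hoverlatch15 [  3.9  22.6 110.4 -21.   16.6  44.7] 0.0
hoverlatch30 [  3.9  22.6 110.4 -21.   16.6  59.7] 0.0
hoverlatch45 [  3.9  22.6 110.4 -21.   16.6  74.7] 0.0
hoverlatch60 [  3.9  22.6 110.4 -21.   16.6  89.7] 0.0
hoverlatch75 [  3.9  22.6 110.4 -21.   16.6 104.7] 0.0
hoverlatch90 [  3.9  22.6 110.4 -21.   16.6 119.7] 0.0
latch locked [ -2.3  23.8 107.6  -9.   17.  102.9] 0.0
latch locked [ -2.5  28.4 106.5 -10.9  13.4 104.7] 0.0
latch locked [ -2.7  32.8 105.1 -13.5  10.4 107.1] 0.0
turn [ -2.7  32.8 105.1 -13.5  10.4  87.1] 0.0
turn [ -2.7  32.8 105.1 -13.5  10.4  67.1] 0.0
turn [ -2.7  32.8 105.1 -13.5  10.4  47.1] 0.0
turn [ -2.7  32.8 105.1 -13.5  10.4  27.1] 0.0
turn [ -2.7  32.8 105.1 -13.5  10.4  21.1] 0.0
fin [ -7.8  35.8 116.1  -4.   -3.9  93.6] 0.0
fin [ -1.8  36.2 114.2  52.4  -3.7  42.3] 0.0
fin [  3.3  36.7 112.1  87.2  -5.6  11.8] 0.0
fin [  7.8  37.2 109.6 104.2  -8.2  -1.4] 0.0
```

```bash
cat >> h.py <<'E'
def TWp(yaw,phi):  # same, tool leaned phi deg nearer to vertical
    return RD@R.from_euler('y',phi,degrees=True).as_matrix()@RD.T@TW(yaw)
E
python3 - <<'E'
from h import *
s=telemetry.read_state();Q=s["joint_positions"];h=np.pi/2
print((RD.T@TWp(h,12)).round(2).tolist())
for phi in(12,16,20):
    q=Q
    for z in (100,40,-26):
        q,e=ik(P0+RD@[-.010,.078,z/1000],TWp(h,phi),q);print("well",phi,z,q.round(1),e.round(4))
    q=[-5,30,110,-10,15,95]
    for y in(-46,0,40,78):
        q,e=ik(P0+RD@[0,y/1000,.011],TWp(0,phi),q);print("fin",phi,y,q.round(1),e.round(4))
print(move(P0+RD@[-.010,.078,.02],TWp(h,16),s))
E
```

```text
[[0.0, 0.98, -0.21], [1.0, -0.0, 0.0], [-0.0, -0.21, -0.98]]
well 12 100 [  7.8  26.6 105.8 -10.7  28.6  23.6] 0.0
well 12 40 [  6.9  33.3 104.1 -12.   23.7  24.3] 0.0
well 12 -26 [  5.9  40.4 101.  -13.5  19.6  25.2] 0.0
fin 12 -46 [ -7.8  34.3 107.4   0.5  18.2  89.1] 0.0
fin 12 0 [ -2.4  34.9 105.7  -5.   19.5  99.3] 0.0
fin 12 40 [  2.1  35.5 103.8  -8.9  21.2 107.2] 0.0
fin 12 78 [  6.2  36.3 101.6 -11.8  23.1 113.6] 0.0
well 16 100 [  7.2  27.1 103.   -7.   34.6  19.7] 0.0
well 16 40 [  6.3  33.6 101.2  -7.5  29.9  19.6] 0.0
well 16 -26 [ 5.5 40.5 98.2 -8.  25.9 19.5] 0.0
fin 16 -46 [ -7.7  34.6 104.4   0.3  25.   89.3] 0.0
fin 16 0 [ -2.6  35.1 102.7  -2.9  26.2  97.2] 0.0
fin 16 40 [  1.8  35.8 100.9  -5.4  27.6 103.5] 0.0
fin 16 78 [  5.7  36.5  98.7  -7.3  29.3 108.9] 0.0
well 20 100 [  6.6  27.8 100.2  -4.4  40.4  17. ] 0.0
well 20 40 [ 5.8 34.1 98.3 -4.6 35.9 16.6] 0.0
well 20 -26 [ 5.  41.  95.2 -4.8 32.2 16.1] 0.0
fin 20 -46 [ -7.7  35.1 101.3   0.2  31.6  89.4] 0.0
fin 20 0 [-2.8 35.7 99.7 -1.7 32.7 95.9] 0.0
fin 20 40 [  1.4  36.3  97.9  -3.2  34.  101.2] 0.0
fin 20 78 [  5.3  37.1  95.8  -4.5  35.5 105.9] 0.0
(array([-0.005, -0.169,  0.648]), array([ 0.0452, -0.0004,  0.0002]))
```

carry_out([
  [[0,-0.08,0.1,0.01,0,0,1],[0,-0.17,0.2,0.02,0,0,1],[-0.005,-0.17,0.35,0.034,0,0,1],[-0.005,-0.17,0.5,0.034,0,0,1],[-0.005,-0.17,0.65,0.034,0,0,1],[-0.005,-0.17,0.75,0.034,0,0,1],[-0.005,-0.17,0.85,0.034,0,0,1],[-0.005,-0.17,0.9,0.034,0,0,1],[-0.005,-0.17,0.93,0.034,0,0,1],[-0.005,-0.17,0.95,0.034,0,0,1]],
])

```text
time_s: 8.58
position: [0.6242, 0.1528, 0.0567]
tcp_rot: [[0.125, 0.933, 0.338], [0.992, -0.118, -0.042], [0.001, 0.34, -0.94]]
force: [0.4, 0.1, -1.6]
opening: 0.178
grasp_force: 30.0
```

Run:
```python
from h import *
s=telemetry.read_state();print((RD.T@(s["position"]-P0)).round(4),s["force"].round(2),s["joint_positions"].round(1))
```

```text
[-0.0122  0.0779 -0.0258] [ 0.36  0.09 -1.57] [  5.9  40.4 101.2 -13.2  19.4  24.8]
```

carry_out([
  [[0,0,0.01,0,0,0,1],[0,0,0.015,0,0,0,1],[0,0,0.015,0,0,0,0.6],[0,0,0.015,0,0,0,0.45],[0,0,0.015,0,0,0,0.4],[0,0,0.015,0,0,0,0.4],[0,0,0.015,0,0,0,0.35],[0,0,0,0,0,0,0.3],[0,0,0,0,0,0,0.3],[0,0,-0.02,0,0,0,0.3]],
])

```text
time_s: 9.42
position: [0.6219, 0.1531, 0.0586]
tcp_rot: [[0.124, 0.934, 0.336], [0.992, -0.117, -0.042], [0.0, 0.338, -0.941]]
force: [0.0, 0.1, -0.5]
opening: 0.342
grasp_force: 0.0
```

carry_out([
  [[0,0,-0.05,0,0,0,0.3],[0,0,-0.1,0,0,0,0.3],[0,0,-0.15,0,0,0,0.3],[0,0,-0.25,0,0,0,0.3],[0,0,-0.4,0,0,0,0.3],[0,0,-0.6,0,0,0,0.3],[0,0,-0.8,0,0,0,0.3],[0,0,-0.9,0,0,0,0.3],[0,0,-0.95,0,0,0,0.3],[0,0,-0.95,0,0,0,0.3]],
])

```text
time_s: 10.25
position: [0.5744, 0.1595, 0.1955]
tcp_rot: [[0.124, 0.932, 0.34], [0.992, -0.117, -0.041], [0.002, 0.343, -0.939]]
force: [-0.4, 0.7, -0.6]
opening: 0.348
grasp_force: 0.0
```

Run:
```python
from h import *
s,im=grab("wrist","w4");K,T=cam("wrist",s);print((RD.T@(s["position"]-P0)).round(4),s["opening"])
cv2.imwrite("pics/w4c.png",cv2.resize(im[60:340,180:500,::-1],None,fx=2,fy=2))
h=np.pi/2
print("hover latch",move(P0+RD@[.074,-.003,.10],TW(0),s), "q",ik(P0+RD@[.074,-.003,.10],TW(0),s["joint_positions"])[0].round(1))
```

```text
[0.0188 0.0781 0.1185] 0.3481506638892579
hover latch (array([-0.542,  0.384,  0.043]), array([-0.0265,  0.0257,  0.2494])) q [ -2.3  23.8 107.6  -9.   17.  102.9]
```

View pics/w4c.png

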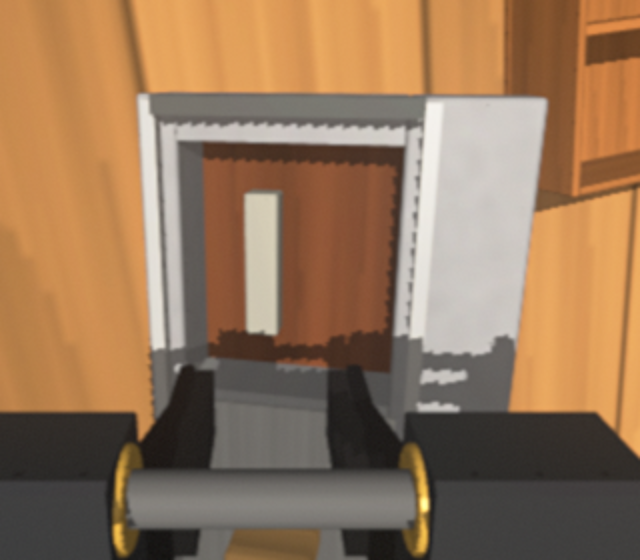

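The marker lies flat on the well floor at crop (262,262) and is released. Next is the latch.

carry_out([
  [[-0.05,0.04,0,-0.002,0.002,0.019,-0.2],[-0.1,0.08,0,-0.004,0.004,0.038,-0.2],[-0.16,0.12,0,-0.006,0.006,0.057,-0.2],[-0.22,0.16,0,-0.008,0.008,0.076,-0.2],[-0.28,0.2,0,-0.01,0.01,0.095,-0.2],[-0.34,0.24,0,-0.012,0.012,0.114,-0.2],[-0.4,0.28,0,-0.014,0.014,0.133,-0.2],[-0.46,0.32,0,-0.016,0.016,0.152,-0.2],[-0.5,0.36,0.02,-0.018,0.0175,0.17,-0.2],[-0.54,0.384,0.02,-0.02,0.0195,0.189,-0.2]],
])

```text
time_s: 11.13
position: [0.619, 0.0708, 0.2076]
tcp_rot: [[0.849, 0.212, 0.485], [0.259, -0.965, -0.032], [0.461, 0.153, -0.874]]
force: [-0.2, -0.7, -0.3]
opening: 0.601
grasp_force: 0.0
```

Run:
```python
from h import *
s=telemetry.read_state();print((RD.T@(s["position"]-P0)).round(4),s["joint_positions"].round(1))
print(move(P0+RD@[.074,-.003,.08],TW(0),s))
```

```text
[ 0.0722 -0.0041  0.0994] [-3.70e+00  2.37e+01  1.06e+02 -1.00e-01  2.12e+01  7.18e+01]
(array([0.019, 0.003, 0.129]), array([-0.0062,  0.0073,  0.0593]))
```

carry_out([
  [[0,0,0.03,-0.002,0.002,0.019,-0.2],[0.01,0,0.06,-0.004,0.005,0.038,-0.2],[0.019,0.003,0.1,-0.006,0.007,0.05,-0.2],[0.019,0.003,0.13,-0.006,0.007,0.059,-0.2],[0.019,0.003,0.13,-0.006,0.007,0.059,-0.2],[0.019,0.003,0.13,-0.006,0.007,0.059,-0.2],[0.019,0.003,0.13,-0.006,0.007,0.059,-0.2],[0.019,0.003,0.13,-0.006,0.007,0.059,-0.2],[0.019,0.003,0.13,-0.006,0.007,0.059,-0.2],[0.019,0.003,0.13,-0.006,0.007,0.059,-0.2]],
])

```text
time_s: 11.97
position: [0.6309, 0.0715, 0.1942]
tcp_rot: [[0.842, -0.118, 0.526], [-0.099, -0.993, -0.065], [0.53, 0.003, -0.848]]
force: [0.0, -0.4, -0.7]
opening: 0.6
grasp_force: 0.0
```

Run:
```python
from h import *
s,im=grab("wrist","w5");K,T=cam("wrist",s);print((RD.T@(s["position"]-P0)).round(4),(RD.T@s["tcp_rot"]).round(3).tolist(),s["joint_positions"].round(1))
for P in[(96,-3,52),(52,-3,52),(74,-10,52),(74,4,52),(0,-46,39)]:print(P,proj(K,T,P0+RD@(np.array(P)/1000)).round(1))
print(move(P0+RD@[.074,-.003,.021],TW(0),s))
```

```text
[ 0.075  -0.0019  0.0818] [[1.0, 0.009, 0.0], [0.009, -1.0, 0.003], [0.001, -0.003, -1.0]] [ -2.4  25.9 107.   -9.3  15.4 102.6]
(96, -3, 52) [317.8 206.4]
(52, -3, 52) [317.  270.4]
(74, -10, 52) [328.5 239.5]
(74, 4, 52) [306.3 239.3]
(0, -46, 39) [374.5 325. ]
(array([-0.007,  0.008,  0.405]), array([-0.0004, -0.0001,  0.0014]))
```

View pics/w5.png

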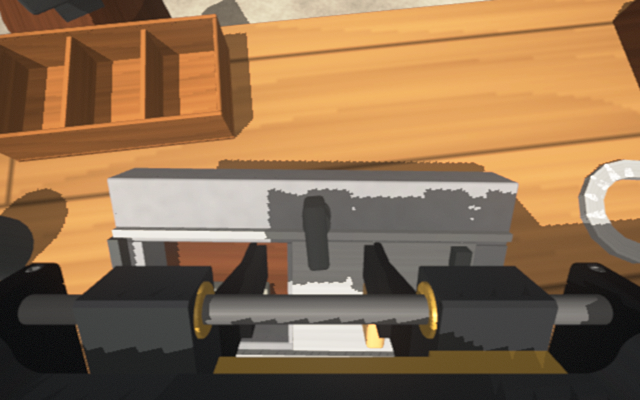

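The bar spans (316,197) to (318,270), centred between the fingers as predicted. I'll grip it.

carry_out([
  [[-0.007,0.008,0.1,0,0,0.001,-0.2],[-0.007,0.008,0.2,0,0,0.001,-0.2],[-0.007,0.008,0.3,0,0,0.001,-0.2],[-0.007,0.008,0.38,0,0,0.001,-0.2],[-0.007,0.008,0.405,0,0,0.001,-0.2],[-0.007,0.008,0.405,0,0,0.001,0.3],[-0.007,0.008,0.405,0,0,0.001,0.7],[-0.007,0.008,0.405,0,0,0.001,1],[-0.007,0.008,0.405,0,0,0.001,1],[-0.007,0.008,0.405,0,0,0.001,1]],
])

```text
time_s: 12.85
position: [0.6618, 0.0666, 0.1426]
tcp_rot: [[0.841, -0.124, 0.527], [-0.105, -0.992, -0.065], [0.531, -0.001, -0.847]]
force: [-0.1, -0.4, -0.2]
opening: 0.305
grasp_force: 0.0
```

carry_out([
  [[0,0,0,0,0,0,1],[0,0,0,0,0,0,1],[0,0,0,0,0,0,1],[0,0,0,0,0,-0.01,1],[0,0,0,0,0,-0.02,1],[0,0,0,0,0,-0.035,1],[0,0,0,0,0,-0.05,1],[0,0,0,0,0,-0.065,1],[0,0,0,0,0,-0.08,1],[0,0,0,0,0,-0.09,1]],
])

```text
time_s: 13.68
position: [0.6619, 0.0665, 0.1424]
tcp_rot: [[0.775, 0.349, 0.527], [0.446, -0.893, -0.065], [0.448, 0.285, -0.848]]
force: [-0.8, -0.3, 3.6]
opening: 0.209
grasp_force: 30.0
```

Run:
```python
from h import *
s=telemetry.read_state();A=RD.T@s["tcp_rot"];print((RD.T@(s["position"]-P0)).round(4),np.degrees(np.arctan2(A[1,0],A[0,0])),s["joint_positions"].round(1),s["opening"],s["moment"].round(2),s["force"].round(1))
```

```text
[ 0.0742 -0.003   0.0213] 32.72628561287554 [ -2.8  32.8 105.2 -12.5  10.3  73.3] 0.208812871767748 [ 0.06  0.32 -0.11] [-0.8 -0.3  3.6]
```

carry_out([
  [[0,0,0,0,0,-0.015,1],[0,0,0,0,0,-0.03,1],[0,0,0,0,0,-0.045,1],[0,0,0,0,0,-0.06,1],[0,0,0,0,0,-0.075,1],[0,0,0,0,0,-0.09,1],[0,0,0,0,0,-0.105,1],[0,0,0,0,0,-0.12,1],[0,0,0,0,0,-0.135,1],[0,0,0,0,0,-0.147,1]],
])

```text
time_s: 14.52
position: [0.6624, 0.0662, 0.1428]
tcp_rot: [[0.19, 0.828, 0.528], [0.981, -0.184, -0.065], [0.043, 0.53, -0.847]]
force: [-0.4, 4.6, 2.0]
opening: 0.21
grasp_force: 30.0
```

Run:
```python
from h import *
s,im=grab("wrist","w6");A=RD.T@s["tcp_rot"];print((RD.T@(s["position"]-P0)).round(4),np.degrees(np.arctan2(A[1,0],A[0,0])),s["joint_positions"].round(1),s["opening"],s["moment"].round(2),s["force"].round(1))
```

```text
[ 0.0749 -0.0031  0.0214] 85.559757819938 [ -2.9  32.8 105.1 -12.4  10.3  20.4] 0.21017522156702806 [0.74 0.14 0.01] [-0.4  4.6  2. ]
```

carry_out([
  [[0,0,0,0,0,-0.01,1],[0,0,0,0,0,-0.018,1],[0,0,0,0,0,-0.018,1],[0,0,0,0,0,-0.018,0.2],[0,0,0,0,0,-0.01,-0.1],[0,0,0,0,0,0,-0.2],[0,0,0,0,0,0,-0.2],[0,0,-0.1,0,0,0,-0.2],[0,0,-0.3,0,0,0,-0.2],[0,0,-0.5,0,0,0,-0.2]],
])

```text
time_s: 15.4
position: [0.621, 0.0714, 0.2041]
tcp_rot: [[0.192, 0.831, 0.522], [0.981, -0.185, -0.065], [0.043, 0.525, -0.85]]
force: [-0.4, -0.6, 1.0]
opening: 0.579
grasp_force: 0.0
```

Run:
```python
from h import *
s,im=grab("wrist","w7");K,T=cam("wrist",s);print((RD.T@(s["position"]-P0)).round(4),s["joint_positions"].round(1))
a=np.array([proj(K,T,P0+RD@(np.array(P)/1000)) for P in[(74,19,52),(74,-25,52),(67,-3,52),(81,-3,52),(74,-43,15)]]);print(a.round(1).tolist())
x0,y0=a.min(0).astype(int)-60;x1,y1=a.max(0).astype(int)+60
x0=max(x0,0);y0=max(y0,0);c=im[y0:y1,x0:x1,::-1];f=min(790/c.shape[1],590/c.shape[0]);print(x0,y0,f)
cv2.imwrite("pics/w7c.png",cv2.resize(c,None,fx=f,fy=f))
print(move(P0+RD@[0,-.046,.09],TWp(0,12),s),ik(P0+RD@[0,-.046,.09],TWp(0,12),s["joint_positions"])[0].round(1))
```

```text
[ 0.0721 -0.0033  0.0955] [ -2.5  24.3 107.6  -8.5  16.6  16.7]
[[315.8, 198.6], [320.8, 259.4], [308.0, 230.6], [328.8, 229.1], [321.8, 258.1]]
247 138 3.2596685082872927
(array([-0.321, -0.457,  0.038]), array([ 0.0241, -0.0266,  0.2367])) [ -7.8  25.  110.3   0.4  24.7  89.2]
```

View pics/w7c.png

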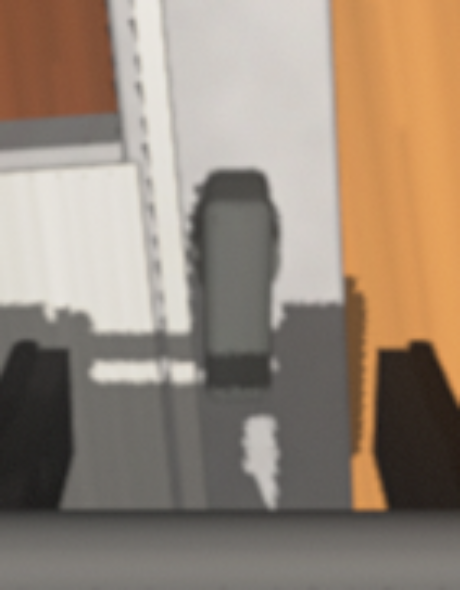

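The latch bar now lies along the slide: crop (238,185) to (238,370), about 4° short of parallel to the strip, which is its free stop at 1.5 rad. Now the cover fin.

carry_out([
  [[-0.03,-0.05,0,0.002,-0.002,0.019,-0.2],[-0.06,-0.1,0,0.004,-0.004,0.038,-0.2],[-0.1,-0.15,0,0.006,-0.006,0.056,-0.2],[-0.14,-0.2,0,0.0075,-0.008,0.075,-0.2],[-0.18,-0.25,0.02,0.0095,-0.01,0.094,-0.2],[-0.22,-0.3,0.03,0.0115,-0.0125,0.113,-0.2],[-0.26,-0.36,0.038,0.013,-0.0145,0.13,-0.2],[-0.3,-0.42,0.038,0.015,-0.0165,0.149,-0.2],[-0.321,-0.457,0.038,0.017,-0.0185,0.167,-0.2],[-0.321,-0.457,0.038,0.019,-0.021,0.185,-0.2]],
])

```text
time_s: 16.28
position: [0.5567, 0.0366, 0.1606]
tcp_rot: [[0.915, 0.158, 0.371], [0.199, -0.977, -0.074], [0.351, 0.142, -0.926]]
force: [-0.0, 0.4, -0.2]
opening: 0.603
grasp_force: 0.0
```

Run:
```python
from h import *
s=telemetry.read_state();print((RD.T@(s["position"]-P0)).round(4),s["joint_positions"].round(1))
print(move(P0+RD@[0,-.046,.06],TWp(0,12),s))
print(move(P0+RD@[0,-.046,.012],TWp(0,12),s))
```

```text
[-0.0014 -0.046   0.09  ] [ -6.8  25.  111.8  -4.8  21.1  76.7]
(array([0.043, 0.009, 0.195]), array([ 0.0051, -0.0053,  0.0507]))
(array([0.097, 0.018, 0.51 ]), array([ 0.0051, -0.0053,  0.0507]))
```

carry_out([
  [[0.01,0.002,0.05,0.002,-0.002,0.017,-0.2],[0.02,0.004,0.1,0.0035,-0.0035,0.034,-0.2],[0.04,0.009,0.19,0.005,-0.0053,0.051,-0.2],[0.06,0.012,0.3,0.005,-0.0053,0.051,-0.2],[0.08,0.016,0.4,0.005,-0.0053,0.051,-0.2],[0.09,0.018,0.48,0.005,-0.0053,0.051,-0.2],[0.097,0.018,0.51,0.005,-0.0053,0.051,-0.2],[0.097,0.018,0.51,0.005,-0.0053,0.051,0.3],[0.097,0.018,0.51,0.005,-0.0053,0.051,1],[0.097,0.018,0.51,0.005,-0.0053,0.051,1]],
])

```text
time_s: 17.12
position: [0.6015, 0.0314, 0.0976]
tcp_rot: [[0.93, -0.124, 0.345], [-0.116, -0.992, -0.045], [0.348, 0.002, -0.938]]
force: [-0.7, -0.1, -0.7]
opening: 0.452
grasp_force: 0.0
```

carry_out([
  [[0,0,0,0,0,0,1],[0,0,0,0,0,0,1],[0,0,0,0,0,0,1],[0,0,0,0,0,0,1],[0,0,0,0,0,0,1],[0,0,0,0,0,0,1],[0,0,0,0,0,0,1],[0,0,0,0,0,0,1],[0,0,0,0,0,0,1],[0,0,0,0,0,0,1]],
])

```text
time_s: 17.95
position: [0.6018, 0.0311, 0.0977]
tcp_rot: [[0.93, -0.125, 0.346], [-0.116, -0.992, -0.045], [0.348, 0.002, -0.937]]
force: [-3.0, -0.9, 5.5]
opening: 0.16
grasp_force: 30.0
```

Run:
```python
from h import *
s=telemetry.read_state();print((RD.T@(s["position"]-P0)).round(4),s["joint_positions"].round(1),s["opening"]*87,s["force"].round(1),(RD.T@s["tcp_rot"]).round(3).tolist())
print((s["tcp_rot"].T@RD[:,1]*.124/.15).round(3))
```

```text
[ 0.0039 -0.0457  0.0126] [ -7.7  34.1 107.2   0.3  18.3  89.2] 13.937104063399971 [-3.  -0.9  5.5] [[0.98, 0.003, -0.201], [0.003, -1.0, -0.001], [-0.201, 0.0, -0.98]]
[ 0.002 -0.827 -0.001]
```

carry_out([
  [[0,-0.04,0,0,0,0,1],[0,-0.12,0,0,0,0,1],[0,-0.2,0,0,0,0,1],[0,-0.28,0,0,0,0,1],[0,-0.36,0,0,0,0,1],[0,-0.44,0,0,0,0,1],[0,-0.52,0,0,0,0,1],[0,-0.6,0,0,0,0,1],[0.001,-0.68,0,0,0,0,1],[0.001,-0.75,0,0,0,0,1]],
])

```text
time_s: 18.78
position: [0.6164, 0.1432, 0.0977]
tcp_rot: [[0.93, -0.124, 0.346], [-0.116, -0.992, -0.045], [0.349, 0.002, -0.937]]
force: [-1.2, -3.1, 5.3]
opening: 0.157
grasp_force: 30.0
```

carry_out([
  [[0,-0.02,0,0,0,0,1],[0,-0.04,0,0,0,0,1],[0,-0.05,0,0,0,0,1],[0,-0.06,0,0,0,0,1],[0,-0.065,0,0,0,0,1],[0,-0.07,0,0,0,0,1],[0,-0.075,0,0,0,0,1],[0,-0.08,0,0,0,0,1],[0,-0.08,0,0,0,0,1],[0,-0.08,0,0,0,0,1]],
])

```text
time_s: 19.62
position: [0.6179, 0.1543, 0.0977]
tcp_rot: [[0.93, -0.125, 0.346], [-0.116, -0.992, -0.045], [0.349, 0.002, -0.937]]
force: [-2.3, -0.8, 5.2]
opening: 0.158
grasp_force: 30.0
```

```bash
cat > st.py <<'E'
from h import *
s=telemetry.read_state();print(s["time_s"],(RD.T@(s["position"]-P0)).round(4),s["joint_positions"].round(1),s["opening"]*87,"F deck",(RD.T@s["force"]).round(1))
E
python3 st.py
```

```text
19.6167 [0.0041 0.0785 0.0124] [  6.3  36.1 101.3 -12.1  23.2 113.8] 13.70619932497676 F deck [ 0.9 -1.   5.6]
```

carry_out([
  [[0,-0.004,0,0,0,0,1],[0,-0.008,0,0,0,0,1],[0,-0.012,0,0,0,0,1],[0,-0.016,0,0,0,0,1],[0,-0.02,0,0,0,0,1],[0,-0.02,0,0,0,0,1],[0,-0.02,0,0,0,0,1],[0,-0.02,0,0,0,0,1],[0,-0.02,0,0,0,0,1],[0,-0.02,0,0,0,0,1]],
])

```text
time_s: 20.45
position: [0.6178, 0.1544, 0.0977]
tcp_rot: [[0.931, -0.126, 0.344], [-0.116, -0.992, -0.049], [0.347, 0.005, -0.938]]
force: [-2.3, -12.5, 7.5]
opening: 0.161
grasp_force: 30.0
```

```bash
python3 st.py
```

```text
20.45 [0.004  0.0786 0.0124] [  6.4  36.1 101.2 -12.6  23.5 114.2] 13.989125474840398 F deck [  3.4 -12.6   6.7]
```

carry_out([
  [[0,0,0,0,0,0,0.6],[0,0,0,0,0,0,0.2],[0,0.02,0,0,0,0,-0.1],[0,0.02,0,0,0,0,-0.2],[0,0.02,0,0,0,0,-0.2],[0,0.02,-0.1,0,0,0,-0.2],[0,0.02,-0.25,0,0,0,-0.2],[0,0.02,-0.4,0,0,0,-0.2],[0,0.02,-0.5,0,0,0,-0.2],[0,0.02,-0.5,0,0,0,-0.2]],
])

```text
time_s: 21.28
position: [0.5922, 0.159, 0.1702]
tcp_rot: [[0.929, -0.123, 0.35], [-0.115, -0.992, -0.044], [0.352, 0.001, -0.936]]
force: [0.1, -0.1, -0.5]
opening: 0.592
grasp_force: 0.0
```

```bash
python3 st.py
python3 - <<'E'
from h import *
s=telemetry.read_state();a=np.radians(86)
print(move(P0+RD@[.075,-.003,.095],TW(a),s),ik(P0+RD@[.075,-.003,.095],TW(a),s["joint_positions"])[0].round(1))
E
```

```text
21.2833 [0.0204 0.0799 0.0877] [  7.1  27.8 101.9  -9.8  30.6 111.8] 51.5326465069139 F deck [-0.2 -0.  -0.4]
(array([ 0.345,  0.554, -0.12 ]), array([-0.0239,  0.0253, -0.2374])) [ -2.4  24.3 107.3  -9.2  16.6  17. ]
```

carry_out([
  [[0.02,0.03,-0.06,-0.002,0.002,-0.019,-0.2],[0.05,0.08,-0.12,-0.004,0.004,-0.038,-0.2],[0.09,0.14,-0.12,-0.006,0.006,-0.057,-0.2],[0.13,0.2,-0.12,-0.0075,0.008,-0.076,-0.2],[0.17,0.27,-0.12,-0.0095,0.01,-0.094,-0.2],[0.21,0.34,-0.12,-0.0115,0.012,-0.113,-0.2],[0.25,0.41,-0.12,-0.0135,0.014,-0.132,-0.2],[0.29,0.48,-0.12,-0.015,0.016,-0.15,-0.2],[0.33,0.54,-0.12,-0.017,0.018,-0.169,-0.2],[0.345,0.554,-0.12,-0.019,0.02,-0.188,-0.2]],
])

```text
time_s: 22.12
position: [0.6238, 0.0694, 0.2015]
tcp_rot: [[0.448, 0.75, 0.486], [0.88, -0.466, -0.09], [0.159, 0.468, -0.869]]
force: [-0.3, 0.1, -0.3]
opening: 0.599
grasp_force: 0.0
```

```bash
python3 st.py
python3 - <<'E'
from h import *
s=telemetry.read_state();a=np.radians(86)
for z in(.07,.021):print(move(P0+RD@[.0745,-.003,z],TW(a),s))
E
```

```text
22.1167 [ 0.0733 -0.005   0.0916] [ -1.7  24.9 105.5 -12.4  20.7  38. ] 52.09024765683155 F deck [-0.4  0.  -0.1]
(array([0.021, 0.007, 0.143]), array([-0.0055,  0.0058, -0.0486]))
(array([0.035, 0.016, 0.469]), array([-0.0055,  0.0058, -0.0486]))
```

carry_out([
  [[0.01,0.003,0.04,-0.002,0.002,-0.018,-0.2],[0.015,0.005,0.08,-0.004,0.004,-0.036,-0.2],[0.021,0.007,0.12,-0.0055,0.0058,-0.0486,-0.2],[0.021,0.007,0.143,-0.0055,0.0058,-0.0486,-0.2],[0.021,0.007,0.143,-0.0055,0.0058,-0.0486,-0.2],[0.021,0.007,0.143,-0.0055,0.0058,-0.0486,-0.2],[0.021,0.007,0.143,-0.0055,0.0058,-0.0486,-0.2],[0.021,0.007,0.143,-0.0055,0.0058,-0.0486,-0.2],[0.021,0.007,0.143,-0.0055,0.0058,-0.0486,-0.2],[0.021,0.007,0.143,-0.0055,0.0058,-0.0486,-0.2]],
])

```text
time_s: 22.95
position: [0.6359, 0.0709, 0.1851]
tcp_rot: [[0.19, 0.829, 0.526], [0.981, -0.182, -0.067], [0.04, 0.529, -0.848]]
force: [0.2, 0.1, 0.2]
opening: 0.598
grasp_force: 0.0
```

```bash
python3 st.py
python3 - <<'E'
from h import *
s=telemetry.read_state();a=np.radians(86)
print(move(P0+RD@[.0745,-.003,.021],TW(a),s))
E
```

```text
22.95 [ 0.0745 -0.0019  0.0715] [ -2.4  27.1 106.8 -10.5  14.4  18.7] 52.02824063464093 F deck [0.2 0.1 0.1]
(array([-0.007,  0.   ,  0.337]), array([ 0.0001, -0.    , -0.0009]))
```

Now I'll grip the bar and turn it back.

carry_out([
  [[-0.007,0,0.1,0,0,0,-0.2],[-0.007,0,0.2,0,0,0,-0.2],[-0.007,0,0.3,0,0,0,-0.2],[-0.007,0,0.337,0,0,0,-0.2],[-0.007,0,0.337,0,0,0,0.2],[-0.007,0,0.337,0,0,0,0.6],[-0.007,0,0.337,0,0,0,1],[-0.007,0,0.337,0,0,0,1],[-0.007,0,0.337,0,0,0,1],[-0.007,0,0.337,0,0,0,1]],
])

```text
time_s: 23.78
position: [0.6622, 0.0664, 0.1425]
tcp_rot: [[0.19, 0.829, 0.526], [0.981, -0.182, -0.067], [0.04, 0.529, -0.848]]
force: [1.7, -0.9, 2.2]
opening: 0.234
grasp_force: 2.7
```

carry_out([
  [[0,0,0,0,0,0,1],[0,0,0,0,0,0,1],[0,0,0,0,0,0,1],[0,0,0,0,0,0.015,1],[0,0,0,0,0,0.03,1],[0,0,0,0,0,0.045,1],[0,0,0,0,0,0.06,1],[0,0,0,0,0,0.075,1],[0,0,0,0,0,0.09,1],[0,0,0,0,0,0.105,1]],
])

```text
time_s: 24.62
position: [0.6623, 0.0665, 0.1425]
tcp_rot: [[0.66, 0.536, 0.526], [0.661, -0.747, -0.067], [0.357, 0.392, -0.848]]
force: [-2.0, -0.3, 4.9]
opening: 0.212
grasp_force: 30.0
```

carry_out([
  [[0,0,0,0,0,0.015,1],[0,0,0,0,0,0.03,1],[0,0,0,0,0,0.045,1],[0,0,0,0,0,0.06,1],[0,0,0,0,0,0.075,1],[0,0,0,0,0,0.09,1],[0,0,0,0,0,0.105,1],[0,0,0,0,0,0.115,1],[0,0,0,0,0,0.125,1],[0,0,0,0,0,0.13,1]],
])

```text
time_s: 25.45
position: [0.6622, 0.0668, 0.1424]
tcp_rot: [[0.843, -0.112, 0.526], [-0.09, -0.994, -0.067], [0.531, 0.009, -0.848]]
force: [-1.9, 1.1, 4.1]
opening: 0.214
grasp_force: 30.0
```

```bash
python3 st.py
python3 - <<'E'
from h import *
s=telemetry.read_state();A=RD.T@s["tcp_rot"];print(np.degrees(np.arctan2(A[1,0],A[0,0])),RD.T@s["moment"])
E
```

```text
25.45 [ 0.0745 -0.0026  0.0211] [ -2.7  32.8 105.1 -13.3  10.4 106. ] 18.636157790668626 F deck [0.4 0.9 4.5]
0.9973292999495278 [0.21341578 0.30807675 0.08445052]
```

carry_out([
  [[0,0,0,0,0,0.004,1],[0,0,0,0,0,0.008,1],[0,0,0,0,0,0.012,1],[0,0,0,0,0,0.016,1],[0,0,0,0,0,0.02,1],[0,0,0,0,0,0.024,1],[0,0,0,0,0,0.028,1],[0,0,0,0,0,0.028,1],[0,0,0,0,0,0.028,1],[0,0,0,0,0,0.028,1]],
])

```text
time_s: 26.28
position: [0.6617, 0.067, 0.142]
tcp_rot: [[0.812, -0.255, 0.525], [-0.259, -0.964, -0.067], [0.523, -0.082, -0.848]]
force: [-3.6, 2.8, 5.5]
opening: 0.214
grasp_force: 30.0
```

```bash
python3 st.py
python3 - <<'E'
from h import *
s=telemetry.read_state();A=RD.T@s["tcp_rot"];print(np.degrees(np.arctan2(A[1,0],A[0,0])),RD.T@s["moment"])
E
```

```text
26.2833 [ 0.0738 -0.0025  0.0211] [ -2.7  32.8 105.1 -13.3  10.5 115.9] 18.58807515657778 F deck [-0.4  2.3  6.8]
-8.835778412835603 [0.56153032 0.41354553 0.41325493]
```

carry_out([
  [[0,0,0,0,0,0,0.5],[0,0,0,0,0,0,0.1],[0,0,0,0,0,0,-0.2],[0,0,0,0,0,0,-0.3],[0,0,0,0,0,0,-0.3],[0,0,-0.1,0,0,0,-0.3],[0,0,-0.25,0,0,-0.01,-0.3],[0,0,-0.4,0,0,-0.025,-0.3],[0,0,-0.5,0,0,-0.025,-0.3],[0,0,-0.5,0,0,-0.025,-0.3]],
])

```text
time_s: 27.12
position: [0.6227, 0.0715, 0.208]
tcp_rot: [[0.839, -0.127, 0.529], [-0.108, -0.992, -0.067], [0.533, -0.001, -0.846]]
force: [0.2, -0.1, -0.4]
opening: 0.644
grasp_force: 0.0
```

```bash
python3 st.py
python3 - <<'E'
from h import *
s,im=grab("wrist","w8");K,T=cam("wrist",s)
pr=lambda P:proj(K,T,P0+RD@(np.array(P)/1000))
g=cv2.cvtColor(im,cv2.COLOR_RGB2GRAY)
for n in("w5","w8"):
    g=cv2.imread(f"pics/{n}.png",0)
    print(n)
    for r in range(185,275,8): print(r,g[r,284:356:4].tolist())
print(pr((96,-3,52)),pr((52,-3,52)),pr((74,-10,52)),pr((74,4,52)))
for a in(0,6,12):
    c,t=np.cos(np.radians(a)),np.sin(np.radians(a));print(a,pr((74+22*c,-3+22*t,52)).round(1),pr((74-22*c,-3-22*t,52)).round(1))
E
```

```text
27.1167 [ 0.0755 -0.003   0.0979] [ -2.4  24.  107.5  -9.1  16.6 102.9] 56.006169194021865 F deck [ 0.  -0.1 -0.5]
w5
185 [206, 204, 204, 205, 208, 208, 210, 208, 207, 207, 208, 207, 205, 207, 208, 209, 209, 210]
193 [103, 132, 198, 178, 212, 202, 102, 105, 104, 104, 104, 103, 102, 101, 103, 103, 103, 129]
201 [103, 100, 103, 103, 104, 68, 58, 59, 59, 59, 75, 103, 103, 101, 101, 102, 101, 100]
209 [103, 101, 102, 103, 102, 61, 65, 66, 64, 63, 59, 64, 104, 102, 102, 102, 102, 165]
217 [102, 101, 101, 100, 101, 61, 66, 65, 66, 62, 61, 58, 102, 101, 99, 100, 103, 101]
225 [99, 100, 100, 98, 101, 59, 65, 66, 68, 63, 59, 64, 100, 99, 98, 99, 98, 100]
233 [118, 118, 118, 119, 117, 100, 63, 65, 64, 64, 61, 110, 116, 116, 115, 114, 115, 114]
241 [99, 99, 101, 105, 106, 103, 62, 64, 64, 64, 61, 90, 100, 100, 99, 98, 99, 99]
249 [99, 103, 111, 121, 119, 122, 61, 64, 65, 62, 62, 89, 121, 121, 119, 118, 119, 119]
257 [99, 104, 107, 119, 119, 119, 63, 65, 63, 64, 62, 70, 119, 119, 118, 119, 119, 119]
265 [108, 105, 110, 122, 122, 122, 81, 63, 66, 64, 63, 64, 118, 118, 118, 119, 119, 117]
273 [97,
[... 590 characters left out ...]
, 96, 97, 96, 96, 80, 62, 63, 63, 61, 63, 95, 95, 97, 96, 96, 98, 96]
241 [114, 95, 57, 57, 56, 67, 63, 64, 63, 59, 65, 99, 99, 99, 98, 98, 99, 98]
249 [117, 99, 66, 65, 64, 70, 63, 64, 62, 59, 71, 101, 98, 100, 99, 100, 100, 98]
257 [119, 106, 66, 64, 65, 97, 62, 63, 63, 61, 91, 101, 100, 100, 98, 99, 100, 99]
265 [114, 114, 114, 114, 113, 114, 114, 112, 99, 99, 99, 100, 99, 100, 100, 101, 98, 119]
273 [113, 115, 114, 114, 114, 114, 115, 110, 190, 207, 196, 203, 186, 203, 204, 198, 193, 198]
[315.64659293 199.5294919 ] [315.62874456 259.76330113] [325.95023218 230.53853884] [305.325218   230.53818981]
0 [315.6 199.5] [315.6 259.8]
6 [312.2 199.7] [318.9 259.6]
12 [308.7 200.2] [322.2 259.1]
```

The bar now reads straight up the slope, with its edges at columns 304–326 all along. The lug sits just beside its tab at columns 292–302. The gripper is clear, so I'm handing in.

```bash
python3 -c "
from rig import job
print(job.hand_in())"
```

```text
the job is handed in; nothing more can be done
None
```

The job is handed in at about 27 s: the marker lies in the well and released, the cover is slid home against its end stop, and the latch is turned fully back so its tab stands behind the lug; I saw no contact with the other things on the bench, though I took no final picture of them.

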